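# Add a chocolate carton to a spring-fed counter row

## Task

The counter tray holds a tight row of chocolate cartons, three short and three tall, kept together by a spring pusher. Add the loose tall carton where the tall ones begin, between the tall and the short: press the tall ones back against the spring with it, slide it down into the gap until it stands fully on the tray floor, and let go, so that all seven stand upright and tight in order. The cartons are thin board and crush easily, and the pusher has hardly more room than one carton, so work gently and by feel; leave the spare short carton and the other things on the counter alone.

Things in the scene. Friction and masses are not known exactly. Their poses are not given: they have to be found in the camera images.
- new_carton: The tall carton to add: dark brown thin-board box, cream paper sleeve, upright on the counter at left or right. 50 mm deep (own x), 22 mm thick (own y), 130 mm high, slick (friction 0.4), 0.08 to 0.15 kg; origin: centre of underside. Held front to back (50 mm) near the top its broad +-y faces stay bare and the fingers pass the equally deep neighbours. A 50 N grip does no harm.
- bar_tray: Fixed oak tray, 70 mm (x) by 212 mm (y); origin on the counter, mid width, 100 mm along +y from the end stop's inner face. +y runs along the row from end stop to pusher. Floor 12 mm above the counter; side lips 10 mm above the floor, 4 mm clear of the cartons' ends; end stop 71 mm and end block 53 mm above the counter. Row at the start, tight: three short, then three tall.
- slot (a point): Where the centre of the new carton's underside belongs: on the tray floor (12 mm above the counter), 77 mm along the tray's +y from the end stop's inner face, i.e. 3.5 carton thicknesses. Axes as the tray's. At the start tall_0 stands exactly here.
- pusher (a joint): Spring pusher: oak paddle as high as the tall cartons (top 145 mm above the counter) with a steel spring drum, sliding along the tray's y. In m: 0 with six cartons, grows along +y, 0.022 with seven. Spring pushes toward the end stop, 5.8 N at 0, 7.1 N at 0.024, where a hard stop comes: only 2 mm more than a carton's thickness. It never stays open by itself.
- spare_short: A loose short carton (50 x 22 x 80 mm) standing on the counter at the other side from the new one; origin at the centre of its underside. Not part of this job: leave it.
- bell: Chrome counter bell, 80 mm across, 60 mm high, left of the tray and behind; origin at the centre of its underside. Leave it.
- nut_bowl: Oval white bowl of hazelnuts, 94 x 128 mm, 53 mm high, at the front edge; origin at the centre of its underside. Leave it.
- sweet_scoop: Steel sweet scoop with turned handle, 138 mm long, 21 mm high, lying at the front edge; origin at the middle of its underside. Leave it.
- short_0: Short carton against the end stop. 50 mm deep (own x), 22 mm thick (own y, along the row), 80 mm high; origin: centre of underside. Same thin board as the new one: its top caves in at 20 N.
- short_1: Middle short carton. 50 mm deep (own x), 22 mm thick (own y, along the row), 80 mm high; origin: centre of underside. Same thin board as the new one: its top caves in at 20 N.
- short_2: Short carton at the step: the new carton must end against it. 50 mm deep (own x), 22 mm thick (own y, along the row), 80 mm high; origin: centre of underside. Same thin board as the new one: its top caves in at 20 N.
- tall_0: Tall carton at the step: touches short_2 at the start; the part of its -y face above the short ones is bare. The new carton must end against it. 50 mm deep (own x), 22 mm thick (own y, along the row), 130 mm high; origin: centre of underside. Same thin board as the new one: its broad faces dent at 20 N.
- tall_1: Middle tall carton. 50 mm deep (own x), 22 mm thick (own y, along the row), 130 mm high; origin: centre of underside. Same thin board as the new one: its broad faces dent at 20 N.
- tall_2: Tall carton against the pusher's paddle. 50 mm deep (own x), 22 mm thick (own y, along the row), 130 mm high; origin: centre of underside. Same thin board as the new one: its broad faces dent at 20 N.
Mind the look-alikes: they are no part of the job. What is shaped like the tall_1 but purple is not meant.

How it is judged (in metres and radians):
On the way, in this order (a step that is already met when the one before it is completed fails the run):
1. the new carton is lifted off the counter (height (world z) of new_carton above 0.05 m), for 0.2 s.
2. the tall cartons and the pusher are pressed back by about a carton's thickness (value of joint pusher above 0.019 m and horizontal distance between new_carton and slot below 0.03 m), for 0.1 s.
At the end, for the whole second after the job is handed in: Seven cartons upright (0.05 rad) and at rest on the tray floor in a tight row: new one between tall_0 and short_2, within 3 mm of the slot along the row and in height, 6 mm across, square within 0.12 rad; the others within 3 mm of their places; pusher resting on the row (0.019 to 0.0235) (x of new_carton in the frame of slot between -0.006 and 0.006 m and y of new_carton in the frame of slot between -0.003 and 0.003 m and z of new_carton in the frame of slot between -0.003 and 0.003 m and angle between each of new_carton, short_0, short_1, short_2, tall_0, tall_1, tall_2's own z axis and vertical below 0.05 rad and angle between the x axis of new_carton and the x axis of bar_tray, either way round below 0.12 rad and value of joint pusher between 0.019 and 0.0235 m and y of short_0 in the frame of slot between -0.069 and -0.063 m and z of short_0 in the frame of slot between -0.003 and 0.003 m and y of short_1 in the frame of slot between -0.047 and -0.041 m and z of short_1 in the frame of slot between -0.003 and 0.003 m and y of short_2 in the frame of slot between -0.025 and -0.019 m and z of short_2 in the frame of slot between -0.003 and 0.003 m and y of tall_0 in the frame of slot between 0.019 and 0.025 m and z of tall_0 in the frame of slot between -0.003 and 0.003 m and y of tall_1 in the frame of slot between 0.041 and 0.047 m and z of tall_1 in the frame of slot between -0.003 and 0.003 m and y of tall_2 in the frame of slot between 0.063 and 0.069 m and z of tall_2 in the frame of slot between -0.003 and 0.003 m and linear speed of new_carton below 0.01 m/s and angular speed of new_carton below 0.1 rad/s); the robot touches nothing.
It fails at once if the new carton or the fingers press a carton of the row with more than 20 N (contact force between any of new_carton, the fingers and short_0 above 20 N or contact force between any of new_carton, the fingers and short_1 above 20 N or contact force between any of new_carton, the fingers and short_2 above 20 N or contact force between any of new_carton, the fingers and tall_0 above 20 N or contact force between any of new_carton, the fingers and tall_1 above 20 N or contact force between any of new_carton, the fingers and tall_2 above 20 N).
It fails at once if the new carton is dropped or pressed onto the tray with more than 25 N (contact force between new_carton and bar_tray above 25 N).
It fails at once if the robot presses the tray or its pusher with more than 25 N (contact force between any of the arm, the fingers and bar_tray above 25 N).
It fails at once if a carton of the row is tipped by more than 0.35 rad or lifted out (angle between any of short_0, short_1, short_2, tall_0, tall_1, tall_2's own z axis and vertical above 0.35 rad or z of any of short_0, short_1, short_2, tall_0, tall_1, tall_2 in the frame of slot above 0.03 m).
It fails at once if the spare short carton, the bell, the bowl or the scoop is moved by more than 15 mm (distance of any of spare_short, bell, nut_bowl, sweet_scoop from where it was at the start of the episode above 0.015 m).
It also fails if it takes over 58 s, if anything falls off the work surface, if the arm or the gripper's body presses on something with over 40 N, if the wrist force passes 120 N, or if a joint passes its speed limit or range.

## Robot

A 6-joint arm with a two-finger parallel gripper is mounted at the origin on a cart in front of the work surface, level with it; the furniture and walls round the work are solid. World frame = base frame: x ahead of the robot, y to its left, z up, the work surface at z = 0. Lengths are in m, angles in degrees, forces in N, time in s.
With the tool pointing down it reaches from about 0.4 to 0.825 m from the base axis. Payload 7 kg.
Tool frame: the origin (TCP) lies midway between the tips of the shut fingers; the grasp point (between the pads) lies 19 mm behind it; z points along the fingers, y is the line along which they close (so a half turn about z gives the same grasp; the last joint's range is limited). The gripper opens to 88 mm and grips with 3 to 60 N. Pads are 19 mm wide; open, the fingers measure 130 mm over their backs; the gripper's body (78 mm by 193 mm) begins 47 mm behind the grasp point.
Start: joints at [81.137, 20.546, 0.682, 0, -70.136, -16.507], TCP at [0.289, 0.61, 0.227] pointing down, gripper open.
Joint ranges: [-176.03, 176.03], [-82.01, 121.73], [-58.28, 71.71], [-173.87, 95.51], [-174.79, -0.11], [-173.66, 173.66]. Speed limits (degrees/s): [136.94, 136.94, 172.46, 180, 180, 180].

## Interface

Orientations are given as [roll, pitch, yaw] about the fixed x, y, z axes, in that order (R = Rz(yaw) Ry(pitch) Rx(roll)).
In Python, from plant import ctrl, viewer, close_job gives the robot as it stands. The module is installed in compiled form; this text tells all that it offers.
- The arm moves only by the tool step_arm, never from a script. Its argument "moves" is a list that holds one entry, the list of rows, each a list of 5 numbers: the shift along the world's x, y, z in cm, then the turn about the world's z in rad, then the finger opening in cm, from 0 to 8.76. In form: [[[tx, ty, tz, twist, grip], ...]]. A call has 1 to 10 rows; each row shifts and turns the commanded pose from where the row before left it; what a row does not reach is not made up. A row lasts 1/10 s, in which the tool goes at most 50 mm and 8.59 degrees, less where a joint would pass 70% of its speed; a pose out of reach is approached as far as the arm can. A call with a gripper value outside its range is refused whole. The fingers move at their own pace and stop on an object; the grip force is fixed at half the most. Time passes only in rows, so rows that do not move let the fingers close. It gives the time, the measured TCP pose, the force, the opening and the grip force at its end, in the units of the state.
- ctrl.get_obs(): the state, without advancing time (a new reading comes with each control period).
- viewer.snapshot(name): name is "side" or "top" or "wrist"; returns (picture, depth): 420x560x3 uint8, blue, green, red; 420x560 float32, m along the optical axis (not along the pixel's ray), 0 where there is no reading.
- viewer.camera_info(name): a dict with "camera_matrix" (3x3 intrinsics, pixels), "eye" and "orientation" of the camera in the world. Camera axes: x right, y down, z forward; pixel columns grow to the right and rows downward; lengths in m; the calibration is good to about 2 mm. A picture is of the moment at which its call begins: read the wrist's pose just before it. camera_info takes no time and is no camera call; for the wrist camera it gives the pose at the moment of the call.
- close_job(): hands the job in; it is judged then, once.
The state is a dict: "clock": time; "joint_pos": joint angles; "qvel": joint speeds; "tau": joint torques, N m; "tool_pos": TCP position; "orientation": TCP orientation; "force": force on the tool from outside, world axes, zero at the start; "moment": the same for the moment, N m; "opening": finger opening in m; "gripper_force": force on a finger pad.
Only numpy, scipy, OpenCV 4.12 (cv2) and the standard library are available. Lean on these libraries where they do the work, as an engineer would, in place of code of your own. Each camera call takes 0.05 s, during which the arm holds its last target. There are 200 camera calls.

## Working session

There is one attempt and no reset: what is moved stays moved. The work goes in short steps, Python scripts to look and compute and a tool call to move; the robot and the scene stay as the last step left them, time stands still between calls to the robot, and variables do not carry over. Pictures are saved under pics/ and viewed, at most 10 in all, crops included, and the job is handed in when it is done.

Besides the shell and the picture viewer there is one more tool, called after "Emit:" as name([rows], argument=value, ...), one row to a line, values as JSON. step_arm: Moves the arm, as the interface text tells. Its arguments: {"type":"object","properties":{"moves":{"type":"array","items":{"type":"array","items":{"type":"array","items":{"type":"number"}}}}},"required":["moves"]}

```bash
mkdir -p pics; cat > h.py <<'E'
import numpy as np,cv2
from plant import ctrl,viewer,close_job
from scipy.spatial.transform import Rotation as Ro
def cam(n):
    i=viewer.camera_info(n);return i
E
python3 - <<'E'
from h import *
o=ctrl.get_obs();print({k:np.round(v,3) for k,v in o.items()})
for n in("top","side"):
    i=viewer.camera_info(n);print(n,i)
    p,d=viewer.snapshot(n);cv2.imwrite(f"pics/{n}0.png",p);np.save(f"{n}0.npy",d)
E
```

```text
{'clock': np.float64(0.0), 'joint_pos': array([ 8.1136e+01,  2.0591e+01,  6.3200e-01, -2.0000e-02, -7.0136e+01,
       -1.6507e+01]), 'qvel': array([-0.022, -0.09 , -0.036, -0.005, -0.062, -0.053]), 'tau': array([-0.0000e+00, -5.8273e+01,  2.9306e+01,  6.9970e+00,  7.0000e-03,
       -0.0000e+00]), 'tool_pos': array([0.289, 0.609, 0.226]), 'orientation': array([ 1.79904e+02, -9.00000e-03, -2.53780e+01]), 'force': array([ 0.266, -0.469, -0.165]), 'moment': array([-0.014,  0.014,  0.013]), 'gripper_force': np.float64(0.0), 'opening': np.float64(0.088)}
top {'camera_matrix': array([[442.01060527,   0.        , 277.27437136],
       [  0.        , 442.01060527, 215.09550836],
       [  0.        ,   0.        ,   1.        ]]), 'eye': array([ 0.35065944, -0.01949685,  0.88640418]), 'orientation': array([-169.54473299,    0.47120599,  -91.09718727])}
side {'camera_matrix': array([[478.60857237,   0.        , 279.63790044],
       [  0.        , 478.60857237, 202.18177184],
       [  0.        ,   0.        ,   1.        ]]), 'eye': array([ 0.53016533, -0.49425216,  0.99008005]), 'orientation': array([-152.79815557,   -0.1714658 ,    5.79408715])}
```

View pics/top0.png

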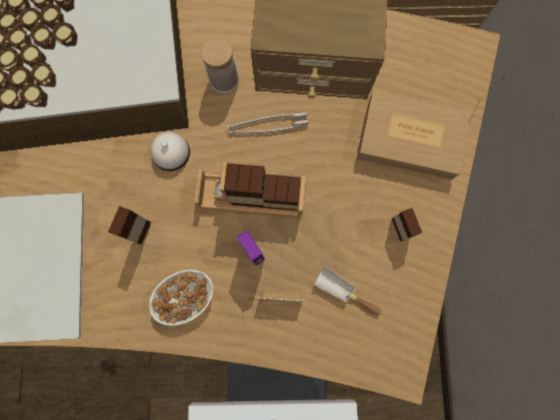

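View pics/side0.png

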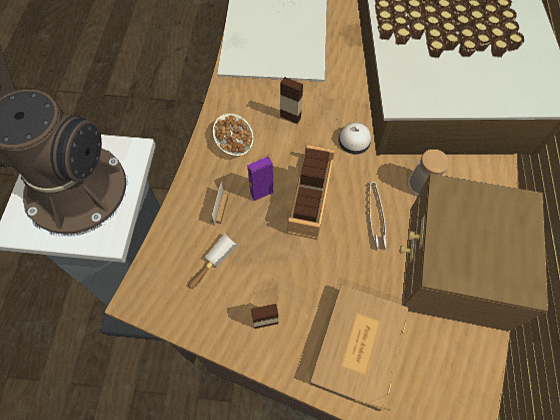

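The top view shows the new tall carton at left (130,225) and the spare short at right (406,225). The tray runs from (197,190) at the pusher end to (303,195) at the stop. The purple look-alike is at (251,248). In the side view the new carton is at (290,100) and the tray around (312,190).

```bash
cat >> h.py <<'E'
def cloud(n,d):
    i=viewer.camera_info(n);K=i["camera_matrix"];R=Ro.from_euler("xyz",i["orientation"],degrees=True).as_matrix()
    v,u=np.mgrid[:420,:560]
    c=np.stack([(u-K[0,2])/K[0,0],(v-K[1,2])/K[1,1],np.ones(d.shape)],-1)*d[...,None]
    P=c@R.T+i["eye"];P[d<=0]=np.nan;return P
def rect(m,P):
    q=P[m][:,:2].astype(np.float32);r=cv2.minAreaRect(q*1000);return len(q),np.round(r[0],1),np.round(r[1],1),round(r[2],1)
E
python3 - <<'E'
from h import *
for n,boxes in(("top",dict(new=(100,200,160,250),spare=(385,200,425,245),row=(190,155,312,220),purple=(230,225,270,270))),("side",dict(new=(270,70,310,130),row=(280,140,340,245),purple=(240,150,280,205),spare=(240,295,285,330)))):
    P=cloud(n,np.load(n+"0.npy"))
    for k,(a,b,c,e) in boxes.items():
        S=np.zeros((420,560),bool);S[b:e,a:c]=1;z=P[...,2]
        for lo,hi in((.125,.136),(.137,.15),(.086,.098),(.075,.085),(.065,.075),(.048,.058),(.017,.026)):
            m=S&(z>lo)&(z<hi)
            if m.sum()>15: print(n,k,lo,round(float(np.median(z[m])),4),rect(m,P))
E
```

```text
top new 0.125 0.1312 (390, array([485.5, 259.3]), array([23.3, 49.8]), 69.2)
top new 0.086 0.0921 (72, array([480.9, 250.3]), array([ 9. , 50.2]), 59.2)
top new 0.075 0.0802 (59, array([481.2, 249.4]), array([ 4.2, 50. ]), 66.0)
top new 0.065 0.0696 (52, array([480.3, 250.4]), array([11.2, 51.6]), 55.9)
top new 0.048 0.0531 (49, array([481.3, 249.3]), array([ 2.4, 49.3]), 69.0)
top new 0.017 0.0216 (38, array([482.2, 249.5]), array([ 2.1, 47.6]), 68.9)
top spare 0.075 0.0807 (336, array([ 481.7, -263.4]), array([50. , 23.4]), 18.4)
top spare 0.065 0.07 (50, array([ 475.5, -255.4]), array([51.6, 16.1]), 37.4)
top spare 0.048 0.053 (49, array([ 475.3, -255.4]), array([52.6, 17.6]), 38.4)
top spare 0.017 0.0216 (30, array([ 477.2, -253.4]), array([46.4,  1.1]), 18.0)
top row 0.125 0.1304 (67, array([534.3,  36.8]), array([33.7, 81.1]), 22.8)
top row 0.137 0.1432 (1209, array([554.8,  44.2]), array([74. , 50.9]), 83.5)
top row 0.086 0.093 (1006, array([550.8,  10.9]), array([138.5,  51. ]), 84.0)
top row 0.075 0.0796 (95, array([527. ,   7.5]), array([ 24. , 146.9]), 3.6)
top row 0.065 0
[... 1422 characters left out ...]
 (73, array([438.5,  22.6]), array([53. , 19.3]), 12.8)
side purple 0.075 0.0794 (58, array([437.6,  22.6]), array([53. , 19.7]), 9.4)
side purple 0.065 0.0687 (53, array([437.3,  20.9]), array([53. , 20.4]), 7.7)
side purple 0.048 0.0524 (48, array([438. ,  21.8]), array([51.9, 17.5]), 10.7)
side purple 0.017 0.0221 (48, array([407.3,  71.9]), array([ 48.2, 123.5]), 34.6)
side spare 0.075 0.0786 (297, array([ 479.5, -265.3]), array([49.6, 22.3]), 18.5)
side spare 0.065 0.0713 (38, array([ 481.3, -271.4]), array([46.8, 10.5]), 18.3)
side spare 0.048 0.0528 (39, array([ 478.4, -275.8]), array([17.5, 52. ]), 86.4)
side spare 0.017 0.0219 (18, array([ 483.4, -275.5]), array([45. ,  1.2]), 17.9)
```

Emit:
step_arm([
  [[1.95, -3.5, 0, -0.149, 8.7], [1.95, -3.5, 0, -0.149, 8.7], [1.95, -3.5, 0, -0.149, 8.7], [1.95, -3.5, 0, -0.149, 8.7], [1.95, -3.5, 0, -0.149, 8.7], [1.95, -3.5, 0, -0.149, 8.7], [1.95, -3.5, 0, -0.149, 8.7], [1.95, -3.5, 0, -0.149, 8.7], [1.95, -3.5, 0, -0.149, 8.7], [1.95, -3.5, 0, -0.149, 8.7]],
])

```text
clock: 1.1
tool_pos: [0.4846, 0.2583, 0.2264]
orientation: [180.0, -0.0, -111.1]
force: [0.2, -0.2, 1.1]
opening: 0.0863
gripper_force: 0.0
```

```bash
python3 - <<'E'
from h import *
o=ctrl.get_obs();print(o["clock"],o["tool_pos"],o["orientation"],viewer.camera_info("wrist"))
i=viewer.camera_info("wrist")
p,d=viewer.snapshot("wrist");cv2.imwrite("pics/w1.png",p)
P=cloud("wrist",d);z=P[...,2]
for lo,hi in((.12,.14),):
    m=((z>lo)&(z<hi)).astype(np.uint8)
    n,l,s,c=cv2.connectedComponentsWithStats(m)
    for k in range(1,n):
        if s[k,4]>300: print(s[k],np.median(z[l==k]),rect(l==k,P))
E
```

```text
1.1 [0.48455463 0.25825089 0.22640554] [ 1.79986234e+02 -1.21588235e-02 -1.11083817e+02] {'camera_matrix': array([[344.65728217,   0.        , 282.4356644 ],
       [  0.        , 344.65728217, 212.37620908],
       [  0.        ,   0.        ,   1.        ]]), 'eye': array([0.4564028 , 0.184717  , 0.38469519]), 'orientation': array([ 1.63199935e+02, -3.31943182e-02,  1.58900986e+02])}
[ 37   0  86  24 879] 0.12991603589486095 (879, array([556.6,  74.5]), array([ 2.7, 49.8]), 84.5)
[ 251  197   65   31 1924] 0.12999032544361463 (1924, array([485.3, 253.9]), array([22.1, 50. ]), 68.3)
[  0 224  28  35 517] 0.12650207388267798 (517, array([699.9, 196.3]), array([ 3.3, 33.6]), 4.0)
```

View pics/w1.png

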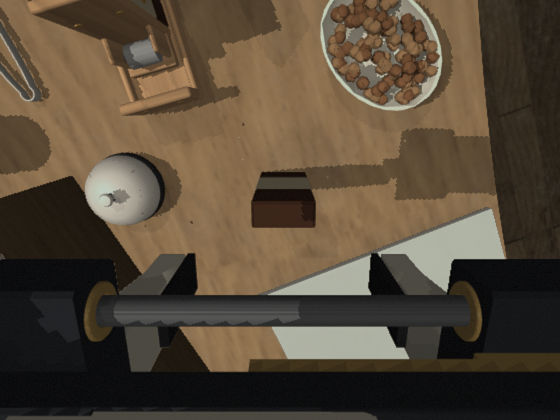

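The wrist picture shows the new carton's top at (284,213), centred between the open fingers. It measures 22.1 x 50 mm at z 0.130, which matches the given size.

Emit:
step_arm([
  [[0, -0.25, -3, -0.01, 8.7], [0, 0, -4, 0, 8.7], [0, 0, -4, 0, 8.7], [0, 0, -3, 0, 8.7], [0, 0, -1, 0, 8.7], [0, 0, 0, 0, 4], [0, 0, 0, 0, 4], [0, 0, 0, 0, 4], [0, 0, 0, 0, 4], [0, 0, 0, 0, 4]],
])

```text
clock: 2.15
tool_pos: [0.4846, 0.2578, 0.0776]
orientation: [-180.0, 0.1, -111.3]
force: [0.7, 0.4, -0.3]
opening: 0.0522
gripper_force: 0.0
```

Emit:
step_arm([
  [[0, 0, 0, 0, 4], [0, 0, 0, 0, 4], [0, 0, 0, 0, 4]],
])

```text
clock: 2.45
tool_pos: [0.4845, 0.2577, 0.0774]
orientation: [-180.0, 0.1, -111.3]
force: [-1.6, -0.1, 6.9]
opening: 0.0498
gripper_force: 30.0
```

Emit:
step_arm([
  [[0, 0, 1, 0, 4], [0, 0, 4, 0, 4], [0, 0, 4.5, 0, 4], [0, 0, 4.5, 0, 4], [0, 0, 3, 0, 4], [0.7, -3, 0, 0.05, 4], [0.7, -4, 0, 0.05, 4], [0.8, -4, 0, 0.05, 4], [0.8, -4, 0, 0.05, 4], [0.8, -4, 0, 0.06, 4]],
])

```text
clock: 3.45
tool_pos: [0.5219, 0.0658, 0.2471]
orientation: [-180.0, 0.0, -96.3]
force: [1.2, 0.5, -2.1]
opening: 0.0496
gripper_force: 30.0
```

Emit:
step_arm([
  [[0.8, -4, 0, 0, 4], [0.8, -4, 0, 0, 4], [0.8, -1, 0, 0, 4], [0, 0, 0, 0, 4], [0, 0, 0, 0, 4]],
])

```text
clock: 3.95
tool_pos: [0.546, -0.0226, 0.2465]
orientation: [180.0, 0.0, -96.5]
force: [0.0, -0.2, -1.3]
opening: 0.0498
gripper_force: 30.0
```

```bash
python3 - <<'E'
from h import *
o=ctrl.get_obs();print(o["clock"],o["tool_pos"],o["orientation"],o["force"],o["moment"])
P0=cloud("wrist",np.ones((420,560)))
i=viewer.camera_info("wrist");print(i["eye"],i["orientation"])
p,d=viewer.snapshot("wrist");cv2.imwrite("pics/w2.png",p);np.save("w2.npy",d)
p,d=viewer.snapshot("side");cv2.imwrite("pics/s2.png",cv2.resize(p[90:290,230:400],None,fx=3,fy=3))
P=cloud("wrist",np.load("w2.npy"));z=P[...,2]
for lo,hi in((.138,.1435),(.089,.095),(.068,.074),(.05,.056),(.019,.025)):
    m=((z>lo)&(z<hi)).astype(np.uint8)
    n,l,s,c=cv2.connectedComponentsWithStats(m)
    for k in range(1,n):
        if s[k,4]>200: print(lo,s[k],np.median(z[l==k]),rect(l==k,P))
E
```

```text
3.95 [ 0.54598708 -0.02259116  0.24649069] [ 1.79967506e+02  6.70891958e-03 -9.64714738e+01] [ 0.04363758 -0.15132805 -1.28612928] [ 0.11939669 -0.07455891  0.01732493]
[ 0.53719465 -0.10092769  0.40475244] [ 1.63177201e+02 -4.57619848e-02  1.73512853e+02]
0.138 [  0 227  18  68 254] 0.14000149896357234 (254, array([780.5,  -3.7]), array([59.8,  4.3]), 84.7)
0.089 [  0  31  25 109 503] 0.09200999537767013 (503, array([ 765.9, -143.3]), array([87.2,  3.2]), 83.7)
0.089 [ 255  156   55   53 2827] 0.09219405050288765 (2827, array([544.5, -34.5]), array([49.1, 50.1]), 83.7)
0.089 [ 25 160  26  98 437] 0.09203456205350702 (437, array([777.3, -33.6]), array([96.6,  2.7]), 84.0)
0.068 [  11   18   56  243 1116] 0.07088472894196007 (1116, array([772.2, -87. ]), array([226.7,   5.1]), 83.9)
0.068 [246 143  73  12 770] 0.07085637883431878 (770, array([541.6, -63.6]), array([10.2, 69.3]), 83.7)
0.05 [ 26  23  50 231 865] 0.053221544705105484 (865, array([771.7, -86.9]), array([227. ,   5.1]), 83.6)
0.05 [470 125  15  83 281] 0.05302486263711603 (281, array([345.2, -19.9]), array([84.8,  2.3]), 85.1)
0.019 [ 48  31  23 107 372] 0.022201175296361564 (372, array([ 765.4, -147.8]), array([103.7,   2.6]), 83.9)
0.019 [457 124  11  77 220] 0.021973634525368213 (220, array([345.5, -19.7]), array([84.7,  2.1]), 85.4)
0.019 [ 70 146  21  97 300] 0.022163781925699816 (300, array([778.9, -30.7]), array([112.8,   5.1]), 84.3)
0.019 [251 154   6  55 211] 0.021999069631129853 (211, array([578.4, -24.9]), array([62.3,  5.7]), 82.4)
0.019 [309 154   5  55 213] 0.02199115850341632 (213, array([513.7, -17.7]), array([62. ,  4.8]), 84.8)
```

View pics/w2.png

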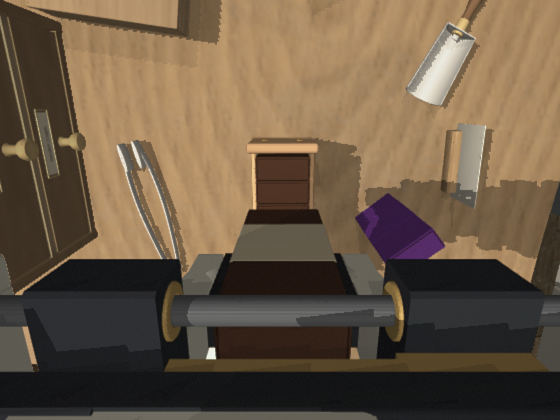

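The wrist view shows the held carton at (285,270), with the short cartons at (283,180) and the end stop at (283,146). The end stop sits at y -63.6 with thickness 10 mm, and the shorts agree with it.

```bash
cat >> h.py <<'E'
u=np.array([.110,.994]);w=np.array([.994,-.110]);S=np.array([.5505,.0180])
def sc(P): q=P[...,:2]-S; return q@w*1000,q@u*1000   # x,y in slot frame mm
def face(d):
    P=cloud("wrist",d);x,y=sc(P);z=P[...,2];m=np.zeros(d.shape,bool);m[200:350,225:345]=1
    o=ctrl.get_obs();t=sc(o["tool_pos"]);b=o["tool_pos"][2]-.077
    m&=(z>b-.003)&(z<b+.13)&(abs(y-t[1]+11)<9)
    f=np.polyfit(z[m]-b,y[m],1);xx=x[m]
    print("t",o["clock"],"tool x,y,z",np.round(t,1),np.round(o["tool_pos"][2]*1000,1),"face n",m.sum(),"bottom y c",round(f[1]+11,2),"tilt",round(f[0]/1000,4),"x",np.round(np.percentile(xx,[1,99]),1),"zmin",np.round(np.percentile(z[m],1),4),"F",np.round(o["force"],1),"M",np.round(o["moment"],2))
    f=np.polyfit(x[m],y[m],1);print("yaw err",round(f[0],3))
E
python3 - <<'E'
from h import *
face(np.load("w2.npy"))
E
```

```text
t 4.05 tool x,y,z [ -0.1 -40.1] 246.6 face n 9179 bottom y c -40.98 tilt 0.0187 x [-26.7  24.9] zmin 0.1734 F [ 0.2  0.7 -1.4] M [ 0.1  -0.04 -0.02]
yaw err 0.002
```

Emit:
step_arm([
  [[0, 0, -3, 0, 4], [0, 0, -3, 0, 4], [0.05, 0.5, -1.2, 0, 4], [0.06, 0.5, 0, 0, 4], [0.02, 0.2, 0, 0, 4], [0, 0, 0, 0, 4]],
])

```text
clock: 4.65
tool_pos: [0.5486, -0.0097, 0.1761]
orientation: [-179.9, 0.0, -96.3]
force: [1.4, 0.3, -1.8]
opening: 0.0501
gripper_force: 30.0
```

```bash
python3 - <<'E'
from h import *
face(viewer.snapshot("wrist")[1])
E
```

```text
t 4.7 tool x,y,z [  1. -28.] 176.0 face n 9174 bottom y c -28.84 tilt 0.018 x [-25.6  26. ] zmin 0.1029 F [-0.6 -0.  -1. ] M [ 0.08 -0.06 -0.02]
yaw err 0.001
```

Emit:
step_arm([
  [[0, 0.2, -0.2, 0, 4], [0, 0.2, -0.1, 0, 4], [0.0, 0.2, 0, 0, 4], [0.02, 0.1, 0, 0, 4], [0.02, 0.1, 0, 0, 4]],
])

```text
clock: 5.2
tool_pos: [0.5475, -0.0041, 0.1718]
orientation: [179.9, -0.1, -96.4]
force: [-0.3, -7.5, 1.0]
opening: 0.0501
gripper_force: 30.0
```

Emit:
step_arm([
  [[0.02, 0.2, 0, 0, 4], [0.02, 0.2, 0, 0, 4], [0, 0, 0, 0, 4]],
])

```text
clock: 5.5
tool_pos: [0.5478, 0.0, 0.1718]
orientation: [179.9, -0.1, -96.4]
force: [-0.5, -6.7, 1.0]
opening: 0.0501
gripper_force: 30.0
```

```bash
python3 - <<'E'
from h import *
face(viewer.snapshot("wrist")[1])
E
```

```text
t 5.55 tool x,y,z [ -0.7 -18.2] 171.8 face n 9595 bottom y c -21.02 tilt 0.0341 x [-27.1  24.2] zmin 0.0922 F [ 0.3 -6.7  0.2] M [-2.54  0.31  0.01]
yaw err -0.004
```

Emit:
step_arm([
  [[0.03, 0.3, 0.05, 0, 4], [0.03, 0.3, 0, 0, 4], [0.04, 0.3, 0, 0, 4], [0.03, 0.3, 0, 0, 4], [0, 0, 0, 0, 4]],
])

```text
clock: 6.05
tool_pos: [0.549, 0.0121, 0.172]
orientation: [179.9, -0.1, -96.4]
force: [-0.4, -5.8, -1.9]
opening: 0.0498
gripper_force: 30.0
```

```bash
python3 - <<'E'
from h import *
p,d=viewer.snapshot("wrist");face(d)
p,d=viewer.snapshot("side");cv2.imwrite("pics/s3.png",cv2.resize(p[120:250,250:380],None,fx=4.5,fy=4.5,interpolation=cv2.INTER_CUBIC))
E
```

```text
t 6.1 tool x,y,z [-0.8 -6.1] 171.9 face n 9681 bottom y c -9.72 tilt 0.0413 x [-27.3  23.8] zmin 0.0923 F [ 0.4 -6.1 -1.7] M [-2.48  0.01  0.  ]
yaw err -0.004
```

View pics/s3.png

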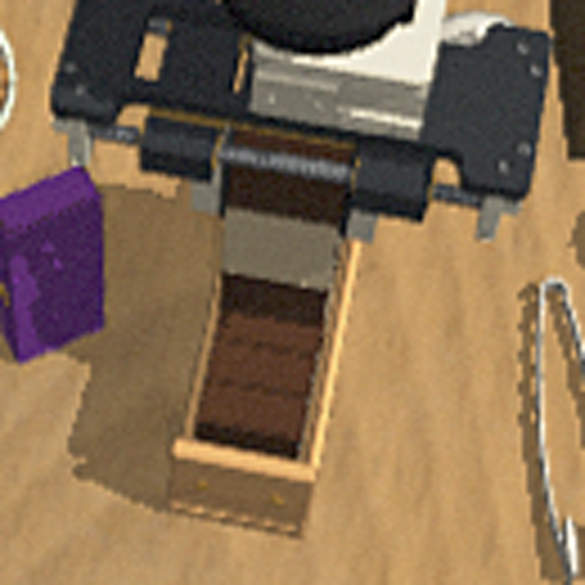

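The side crop shows the carton upright over short_2, with its bottom at about (270,310), and the purple carton clear of the gripper at (50,265). The tilt is about 0.03 rad, so I'll keep pushing.

Emit:
step_arm([
  [[0.06, 0.35, 0, 0, 4], [0.06, 0.35, 0, 0, 4], [0.03, 0.2, 0, 0, 4], [0, 0, 0, 0, 4]],
])

```text
clock: 6.55
tool_pos: [0.5501, 0.0208, 0.1719]
orientation: [179.9, -0.2, -96.4]
force: [-0.4, -7.2, -0.2]
opening: 0.0498
gripper_force: 30.0
```

```bash
python3 - <<'E'
from h import *
p,d=viewer.snapshot("wrist");face(d)
E
```

```text
t 6.6 tool x,y,z [-0.7  2.7] 171.9 face n 9647 bottom y c -1.91 tilt 0.0492 x [-27.1  23.9] zmin 0.0964 F [-1.1 -7.2 -0.7] M [-2.76  0.48  0.  ]
yaw err -0.004
```

Emit:
step_arm([
  [[0.02, 0.12, 0, 0, 4], [0, 0, 0, 0, 4]],
])

```text
clock: 6.8
tool_pos: [0.5503, 0.0217, 0.1719]
orientation: [179.9, -0.2, -96.4]
force: [-1.8, -7.8, -0.6]
opening: 0.0497
gripper_force: 30.0
```

```bash
python3 - <<'E'
from h import *
p,d=viewer.snapshot("wrist");face(d)
E
```

```text
t 6.85 tool x,y,z [-0.7  3.6] 171.9 face n 9595 bottom y c -1.55 tilt 0.0536 x [-27.2  23.9] zmin 0.1 F [-0.2 -7.6 -0.9] M [-3.02  0.44  0.02]
yaw err -0.003
```

Emit:
step_arm([
  [[0.01, 0.1, 0, 0, 4], [0, 0, -0.1, 0, 4], [0, 0, 0, 0, 4]],
])

```text
clock: 7.15
tool_pos: [0.5506, 0.0225, 0.1712]
orientation: [179.9, -0.2, -96.4]
force: [-1.3, -8.1, 1.4]
opening: 0.0498
gripper_force: 30.0
```

```bash
sed -i 's/m\[200:350/m[170:350/' h.py; python3 - <<'E'
from h import *
p,d=viewer.snapshot("wrist");face(d)
E
```

```text
t 7.2 tool x,y,z [-0.4  4.5] 171.3 face n 9980 bottom y c -2.14 tilt 0.0651 x [-26.8  24.1] zmin 0.092 F [-0.7 -9.4  1.2] M [-3.49  0.42 -0.02]
yaw err -0.006
```

The hard stop is near and the carton has tilted in the grip (0.065 rad). I'll back off, stand it on the short cartons, and regrip it square.

Emit:
step_arm([
  [[0, 0, 0.15, 0, 4], [-0.04, -0.4, 0.1, 0, 4], [-0.05, -0.5, 0, 0, 4], [-0.05, -0.5, 0, 0, 4], [-0.06, -0.5, 0, 0, 4], [-0.05, -0.5, 0, 0, 4], [-0.05, -0.5, 0, 0, 4], [-0.15, -1.5, 0, 0, 4], [0, 0, 0, 0, 4]],
])

```text
clock: 8.1
tool_pos: [0.5471, -0.0204, 0.1739]
orientation: [-180.0, 0.0, -96.5]
force: [-0.4, -0.1, -0.5]
opening: 0.0504
gripper_force: 30.0
```

```bash
python3 - <<'E'
from h import *
p,d=viewer.snapshot("wrist");face(d)
E
```

```text
t 8.15 tool x,y,z [  1.  -38.1] 173.9 face n 9779 bottom y c -44.24 tilt 0.0608 x [-25.5  25.5] zmin 0.1018 F [ 0.4  0.1 -1.5] M [ 0.11 -0.08  0.04]
yaw err -0.006
```

Emit:
step_arm([
  [[0, 0, -0.15, 0, 4], [0, 0, -0.1, 0, 4], [0, 0, -0.05, 0, 4], [0, 0, 0, 0, 4]],
])

```text
clock: 8.55
tool_pos: [0.5469, -0.0192, 0.1704]
orientation: [180.0, -0.0, -96.4]
force: [-0.2, -0.5, -1.2]
opening: 0.05
gripper_force: 30.0
```

Emit:
step_arm([
  [[0, 0, -0.05, 0, 4], [0, 0, -0.05, 0, 4], [0, 0, 0, 0, 4]],
])

```text
clock: 8.85
tool_pos: [0.547, -0.0193, 0.1697]
orientation: [-180.0, 0.0, -96.4]
force: [-1.1, 0.1, 1.0]
opening: 0.0499
gripper_force: 30.0
```

Emit:
step_arm([
  [[0, 0, 0, 0, 5.8], [0, 0, 0, 0, 5.8], [0, 0, 0, 0, 5.8], [0, 0, -0.3, 0, 5.8], [0, 0, 0, 0, 5.8], [0, 0, 0, 0, 4], [0, 0, 0, 0, 4], [0, 0, 0, 0, 4], [0, 0, 0, 0, 4], [0, 0, 0, 0, 4]],
])

```text
clock: 9.85
tool_pos: [0.5469, -0.0194, 0.1665]
orientation: [180.0, 0.0, -96.4]
force: [1.2, 0.1, -0.4]
opening: 0.0497
gripper_force: 30.0
```

```bash
python3 - <<'E'
from h import *
p,d=viewer.snapshot("wrist");face(d);print(ctrl.get_obs()["gripper_force"])
E
```

```text
t 9.9 tool x,y,z [  0.5 -37.6] 166.5 face n 9804 bottom y c -43.4 tilt 0.0429 x [-25.9  24.9] zmin 0.0915 F [-0.8  0.2 -0.8] M [ 0.03 -0.16  0.04]
yaw err -0.006
29.995793402194977
```

```bash
sed -i 's/(z>b-.003)&(z<b+.13)&(abs(y-t\[1\]+11)<9)/(z>max(b+.006,.098))\&(z<b+.11)\&(abs(y-t[1]+14)<12)/' h.py; python3 - <<'E'
from h import *
p,d=viewer.snapshot("wrist");face(d)
P=cloud("wrist",d);x,y=sc(P);z=P[...,2]
for r in range(150,300,10): print(r,np.round([y[r,285],z[r,285]*1000],1))
E
```

```text
t 9.95 tool x,y,z [  0.5 -37.6] 166.5 face n 7580 bottom y c -43.08 tilt 0.0397 x [-26.4  25.1] zmin 0.1001 F [-0.7 -0.9 -0.6] M [ 0.05 -0.16  0.03]
yaw err -0.006
150 [-87.   68.8]
160 [-79.9  70.8]
170 [-76.2  92.2]
180 [-69.2  91.6]
190 [-62.2  91.8]
200 [-55.1  92.3]
210 [-53.2 110.4]
220 [-52.6 129.4]
230 [-52.  145.4]
240 [-51.3 158.6]
250 [-51.2 171.5]
260 [-50.4 181.3]
270 [-50.2 190.9]
280 [-49.9 199.3]
290 [-49.7 206.9]
```

Emit:
step_arm([
  [[0, 0, 0, 0, 7.5], [0, 0, 0, 0, 7.5], [0, 0, 0, 0, 7.5], [-0.06, -0.6, 0, 0, 7.5], [0, 0, 0, 0, 7.5], [0, 0, 0, 0, 7.5]],
])

```text
clock: 10.55
tool_pos: [0.5463, -0.0257, 0.1666]
orientation: [180.0, 0.0, -96.4]
force: [-0.4, -0.4, -0.2]
opening: 0.0749
gripper_force: 0.0
```

```bash
python3 - <<'E'
from h import *
p,d=viewer.snapshot("wrist");face(d)
P=cloud("wrist",d);x,y=sc(P);z=P[...,2]
m=(abs(x)<20)&(y>-74)&(y<-57)&(abs(z-.092)<.004)
print("short top slope",np.polyfit(y[m],z[m]*1000,1))
m=np.zeros(z.shape,bool);m[170:330,200:370]=1
m&=(z<.19)&(z>.1)&(y>-16)&(y<-5)&(abs(x)<24);print("tall face?",m.sum())
E
```

```text
t 10.6 tool x,y,z [  0.6 -43.8] 166.6 face n 7454 bottom y c -42.89 tilt 0.0215 x [-23.8  24.7] zmin 0.1003 F [ 0.3 -0.4 -0.1] M [ 0.09 -0.06  0.02]
yaw err -0.002
short top slope [1.22761291e-03 9.22341088e+01]
tall face? 0
```

Emit:
step_arm([
  [[0, 0, 0, 0, 4], [0, 0, 0, 0, 4], [0, 0, 0, 0, 4], [0, 0, 0, 0, 4], [0, 0, 0, 0, 4], [0, 0, -0.08, 0, 4], [0, 0, 0, 0, 4]],
])

```text
clock: 11.3
tool_pos: [0.5464, -0.0254, 0.1665]
orientation: [-180.0, -0.0, -96.4]
force: [-2.2, 1.5, 6.8]
opening: 0.05
gripper_force: 30.0
```

```bash
python3 - <<'E'
from h import *
p,d=viewer.snapshot("wrist");face(d)
E
```

```text
t 11.35 tool x,y,z [  0.7 -43.6] 166.5 face n 7786 bottom y c -42.93 tilt 0.0186 x [-26.2  25.8] zmin 0.1004 F [-2.5  1.5  6.7] M [0.48 1.01 0.  ]
yaw err 0.001
```

Emit:
step_arm([
  [[0, 0, -0.03, 0, 4], [-0.03, -0.3, 0, 0, 4], [-0.03, -0.3, 0, 0, 4], [-0.03, -0.3, 0, 0, 4], [-0.03, -0.3, 0, 0, 4], [0, 0, 0, 0, 4]],
])

```text
clock: 11.95
tool_pos: [0.5462, -0.0373, 0.1665]
orientation: [-179.9, 0.0, -96.4]
force: [-0.1, -0.0, 5.8]
opening: 0.0498
gripper_force: 30.0
```

```bash
python3 - <<'E'
from h import *
p,d=viewer.snapshot("wrist");face(d)
E
```

```text
t 12.0 tool x,y,z [  1.8 -55.4] 166.5 face n 7794 bottom y c -54.69 tilt 0.0177 x [-25.1  27. ] zmin 0.1003 F [0.8 0.6 5.6] M [ 0.39 -0.17 -0.01]
yaw err 0.001
```

Emit:
step_arm([
  [[0, 0, 0.25, 0, 4], [-0.06, 0.4, 0.07, 0, 4], [0.04, 0.8, 0, 0, 4], [0.09, 0.9, 0, 0, 4], [0.08, 0.8, 0, 0, 4], [0, 0, 0, 0, 4], [0, 0, 0, 0, 4]],
])

```text
clock: 12.7
tool_pos: [0.5466, -0.008, 0.1685]
orientation: [180.0, -0.0, -96.4]
force: [0.2, 0.4, -1.8]
opening: 0.0496
gripper_force: 30.0
```

```bash
python3 - <<'E'
from h import *
p,d=viewer.snapshot("wrist");face(d)
E
```

```text
t 12.75 tool x,y,z [ -1.  -26.5] 168.6 face n 7855 bottom y c -25.88 tilt 0.019 x [-27.9  24.1] zmin 0.1002 F [ 0.6  0.1 -1.4] M [ 0.1  -0.06 -0.02]
yaw err 0.001
```

Emit:
step_arm([
  [[0.07, 0.2, 0, 0, 4], [0.06, 0.2, 0, 0, 4], [0.04, 0.35, 0, 0, 4], [0.05, 0.45, 0, 0, 4], [0.05, 0.45, 0, 0, 4], [0.05, 0.45, 0, 0, 4], [0.05, 0.4, 0, 0, 4], [0.02, 0.15, 0, 0, 4]],
])

```text
clock: 13.55
tool_pos: [0.5501, 0.0161, 0.1693]
orientation: [180.0, -0.2, -96.4]
force: [-1.5, -9.1, 4.0]
opening: 0.0498
gripper_force: 30.0
```

```bash
python3 - <<'E'
from h import *
p,d=viewer.snapshot("wrist");face(d)
E
```

```text
t 13.6 tool x,y,z [-0.2 -1.8] 169.2 face n 8809 bottom y c -10.46 tilt 0.0979 x [-26.8  24.8] zmin 0.1007 F [-1.5 -7.5  2.6] M [-3.07  0.47  0.06]
yaw err -0.006
```

The tilt is worse this time (0.08 rad) because the bottom dragged on the shorts. I'll go back to the counter, regrip it square there and pre-tilt it slightly with its bottom toward +y.

Emit:
step_arm([
  [[0, -0.1, 0.2, 0, 4], [-0.05, -0.5, 0.1, 0, 4], [-0.05, -0.5, 0, 0, 4], [-0.05, -0.5, 0, 0, 4], [-0.05, -0.6, 0, 0, 4], [-0.05, -0.5, 1, 0, 4], [0, 0, 3, 0, 4], [0, 0, 3.5, 0, 4], [-0.8, 3.5, 0.5, 0, 4], [-0.9, 4, 0, 0, 4]],
])

```text
clock: 14.6
tool_pos: [0.5323, 0.0666, 0.2547]
orientation: [-179.7, 0.2, -96.6]
force: [0.5, -0.2, -2.1]
opening: 0.0501
gripper_force: 30.0
```

Emit:
step_arm([
  [[-0.9, 4.2, 0, 0, 4], [-0.9, 4.2, 0, 0, 4], [-0.9, 4.2, 0, 0, 4], [-0.9, 4.2, 0, 0, 4], [-0.8, 3, -1, 0, 4], [0, 0, -4, 0, 4], [0, 0, -4, 0, 4], [0, 0, -4, 0, 4], [0, 0, -3, 0, 4], [0, 0, 0, 0, 4]],
])

```text
clock: 15.6
tool_pos: [0.4853, 0.2627, 0.0886]
orientation: [179.8, -0.2, -96.4]
force: [0.2, -0.4, -0.8]
opening: 0.0499
gripper_force: 30.0
```

Emit:
step_arm([
  [[0, 0, -0.8, 0, 4], [0, 0, -0.3, 0, 4], [0, 0, -0.1, 0, 4], [0, 0, -0.1, 0, 4], [0, 0, 0, 0, 4]],
])

```text
clock: 16.1
tool_pos: [0.4873, 0.2643, 0.0794]
orientation: [-180.0, 0.1, -96.4]
force: [-0.5, 0.3, -1.7]
opening: 0.05
gripper_force: 30.0
```

Emit:
step_arm([
  [[0, 0, -0.2, 0, 4], [0, 0, -0.1, 0, 4], [0, 0, 0, 0, 4]],
])

```text
clock: 16.4
tool_pos: [0.4869, 0.264, 0.0755]
orientation: [180.0, -0.0, -96.4]
force: [0.9, 0.2, -1.6]
opening: 0.0497
gripper_force: 30.0
```

Emit:
step_arm([
  [[0, 0, -0.05, 0, 4], [0, 0, 0, 0, 8], [0, 0, 0, 0, 8], [0, 0, 0, 0, 8], [0, 0, 0, 0, 8], [0, 0, 0, 0, 8]],
])

```text
clock: 17.0
tool_pos: [0.4871, 0.2641, 0.0752]
orientation: [-180.0, 0.0, -96.4]
force: [-0.6, -0.1, -0.5]
opening: 0.0789
gripper_force: 0.0
```

```bash
python3 - <<'E'
from h import *
o=ctrl.get_obs();p,d=viewer.snapshot("wrist");P=cloud("wrist",d);x,y=sc(P);z=P[...,2];t=sc(o["tool_pos"])
m=np.zeros(z.shape,bool);m[150:350,210:360]=1
m&=(z>.01)&(z<.115)&(abs(y-t[1]+14)<12)&(abs(x-t[0])<30)
f=np.polyfit(z[m],y[m],1);g=np.polyfit(x[m],y[m],1)
print(t,o["tool_pos"],m.sum(),"centre y",f[1]+11-t[1],"tilt",f[0]/1000,"yaw",g[0],"x",np.percentile(x[m],[1,99])-t[0])
E
```

```text
(np.float64(-90.13014987483307), np.float64(237.65049369199403)) [0.48706081 0.26410544 0.07524992] 9100 centre y -8.086662414299752 tilt 0.07660929329408074 yaw -0.0021983658435340654 x [-24.45005573  24.00858663]
```

```bash
python3 - <<'E'
from h import *
p,d=viewer.snapshot("side");p2,d=viewer.snapshot("wrist")
cv2.imwrite("pics/m4.png",np.hstack([cv2.resize(p[20:170,220:370],(400,400),interpolation=cv2.INTER_CUBIC),cv2.resize(p2[100:400,130:430],(400,400))]))
E
```

```text
(no output)
```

View pics/m4.png

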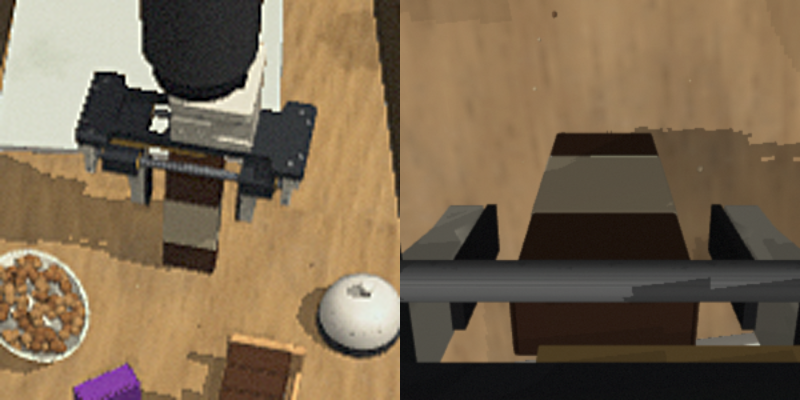

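The crop shows the carton free between the open fingers, with nothing leaning on it. I'll print the face profile to check the tilt.

```bash
cat >> h.py <<'E'
def prof(d):
    P=cloud("wrist",d);x,y=sc(P);t=sc(ctrl.get_obs()["tool_pos"])
    q=[(round(float(y[r,285]-t[1]),1),round(float(P[r,285,2]*1000))) for r in range(180,360,10)]
    print(np.round(t,1),ctrl.get_obs()["tool_pos"][2],q)
E
python3 - <<'E'
from h import *
prof(viewer.snapshot("wrist")[1])
E
```

```text
[-90.2 237.6] 0.07515384723363593 [(-31.5, 0), (-24.3, -1), (-18.6, 5), (-18.1, 27), (-18.3, 48), (-17.8, 64), (-17.3, 76), (-16.8, 88), (-16.9, 99), (-16.3, 107), (-16.0, 115), (-16.2, 123), (-32.4, 156), (-30.3, 158), (-27.9, 158), (-4.8, 130), (-0.7, 130), (3.5, 130)]
```

Emit:
step_arm([
  [[-0.07, -0.65, 0, 0, 8], [0, 0, -0.5, 0, 8], [0, 0, 0, 0, 4], [0, 0, 0, 0, 4], [0, 0, 0, 0, 4], [0, 0, 0, 0, 4], [0, 0, 0, 0, 4], [0, 0, 0, 0, 4], [0, 0, -0.1, 0, 4], [0, 0, -0.07, 0, 4]],
])

```text
clock: 18.2
tool_pos: [0.4865, 0.2579, 0.0701]
orientation: [-180.0, 0.0, -96.4]
force: [-8.6, -0.9, 22.2]
opening: 0.05
gripper_force: 30.0
```

Emit:
step_arm([
  [[0, -0.2, 0, 0, 4], [-0.05, -0.3, 0, 0, 4], [-0.05, -0.3, 0, 0, 4], [0, 0, 0, 0, 4]],
])

```text
clock: 18.6
tool_pos: [0.4871, 0.2514, 0.0702]
orientation: [-179.8, 0.2, -96.4]
force: [0.7, 3.0, 7.0]
opening: 0.0502
gripper_force: 30.0
```

```bash
python3 - <<'E'
from h import *
prof(viewer.snapshot("wrist")[1])
E
```

```text
[-88.7 225.1] 0.0701969467466517 [(-32.4, 1), (-25.3, 0), (-18.3, 0), (-12.0, 3), (-12.4, 25), (-13.2, 46), (-13.7, 62), (-14.2, 77), (-14.3, 88), (-14.3, 98), (-14.3, 106), (-14.2, 114), (-32.4, 151), (-30.8, 153), (-28.2, 153), (-8.7, 130), (-5.2, 131), (-1.3, 131)]
```

Emit:
step_arm([
  [[0, 0, 2, 0, 4], [0, 0, 4, 0, 4], [0, 0, 4.5, 0, 4], [0, 0, 4.5, 0, 4], [0.4, -2, 3, 0, 4], [0.9, -4, 0, 0, 4], [0.9, -4, 0, 0, 4], [0.9, -4, 0, 0, 4], [0.9, -4, 0, 0, 4], [0.9, -4, 0, 0, 4]],
])

```text
clock: 19.65
tool_pos: [0.534, 0.028, 0.2483]
orientation: [180.0, 0.0, -96.4]
force: [1.4, 0.7, -1.2]
opening: 0.0496
gripper_force: 30.0
```

Emit:
step_arm([
  [[0.9, -4, 0, 0, 4], [0.2, -0.6, -2, 0, 4], [0, 0, -3, 0, 4], [0, 0, -2, 0, 4], [0, 0, -0.4, 0, 4], [0, 0, 0, 0, 4], [0, 0, 0, 0, 4]],
])

```text
clock: 20.35
tool_pos: [0.546, -0.0162, 0.1756]
orientation: [-179.9, 0.0, -96.4]
force: [0.6, -0.2, -0.6]
opening: 0.0502
gripper_force: 30.0
```

```bash
python3 - <<'E'
from h import *
d=viewer.snapshot("wrist")[1];prof(d);face(d)
E
```

```text
[ -0.6 -34.4] 0.17577528565911676 [(-29.6, 91), (-22.1, 91), (-14.9, 92), (-12.1, 108), (-13.2, 133), (-13.5, 152), (-13.5, 167), (-14.1, 182), (-14.0, 193), (-13.6, 202), (-14.3, 212), (-14.7, 221), (-31.8, 256), (-30.8, 259), (-28.3, 259), (-8.3, 236), (-4.7, 236), (-0.6, 236)]
t 20.4 tool x,y,z [ -0.6 -34.4] 175.8 face n 6611 bottom y c -35.67 tilt -0.0172 x [-27.8  23.9] zmin 0.1094 F [-0.4 -0.2 -0.7] M [ 0.11 -0.04  0.01]
yaw err -0.006
```

Emit:
step_arm([
  [[0.15, 0.3, -0.4, 0, 4], [0.1, 0.4, -0.35, 0, 4], [0.05, 0.3, -0.15, 0, 4], [0, 0, 0, 0, 4]],
])

```text
clock: 20.8
tool_pos: [0.5483, -0.0059, 0.1652]
orientation: [180.0, -0.0, -96.4]
force: [-0.6, -0.0, -2.6]
opening: 0.0501
gripper_force: 30.0
```

Emit:
step_arm([
  [[0.02, 0.2, 0, 0, 4], [0.02, 0.2, 0, 0, 4], [0.03, 0.3, 0, 0, 4], [0.04, 0.35, 0, 0, 4], [0.04, 0.35, 0, 0, 4]],
])

```text
clock: 21.3
tool_pos: [0.5495, 0.006, 0.1658]
orientation: [180.0, -0.2, -96.4]
force: [0.4, -8.0, -0.1]
opening: 0.0495
gripper_force: 30.0
```

```bash
python3 - <<'E'
from h import *
d=viewer.snapshot("wrist")[1];prof(d);face(d)
E
```

```text
[  0.3 -11.6] 0.16576058108873218 [(-31.9, 92), (-25.1, 93), (-17.8, 92), (-14.6, 106), (-14.4, 126), (-14.7, 145), (-14.6, 160), (-14.5, 173), (-14.4, 184), (-14.4, 194), (-13.9, 202), (-14.4, 210), (-32.3, 247), (-30.4, 249), (-27.9, 249), (-7.7, 225), (-4.1, 226), (0.3, 225)]
t 21.35 tool x,y,z [  0.3 -11.6] 165.8 face n 6846 bottom y c -15.43 tilt 0.0054 x [-26.7  24.7] zmin 0.1 F [ 0.  -6.8  0.4] M [-2.82  0.06 -0.07]
yaw err -0.007
```

Emit:
step_arm([
  [[0.04, 0.4, 0.02, 0, 4], [0.04, 0.4, 0.02, 0, 4], [0.04, 0.4, 0, 0, 4], [0.04, 0.3, 0, 0, 4]],
])

```text
clock: 21.75
tool_pos: [0.551, 0.021, 0.166]
orientation: [179.9, -0.2, -96.4]
force: [-0.6, -9.7, 1.6]
opening: 0.0501
gripper_force: 30.0
```

```bash
python3 - <<'E'
from h import *
d=viewer.snapshot("wrist")[1];prof(d);face(d)
E
```

```text
[0.2 3.4] 0.16598519785848037 [(-32.0, 92), (-24.9, 92), (-18.0, 93), (-15.9, 110), (-15.9, 131), (-15.4, 147), (-15.5, 163), (-15.1, 175), (-14.6, 185), (-14.5, 194), (-14.1, 202), (-14.5, 211), (-33.2, 249), (-30.6, 249), (-28.2, 250), (-7.9, 226), (-4.1, 226), (-0.2, 226)]
t 21.8 tool x,y,z [0.2 3.4] 166.0 face n 6977 bottom y c -1.84 tilt 0.0167 x [-26.9  24.4] zmin 0.1004 F [ 0.4 -7.  -1. ] M [-2.83 -0.02 -0.03]
yaw err -0.008
```

Tilt is now about 0 and the bottom is about 1.8 mm short. I'll push 2.5 mm more and go down.

Emit:
step_arm([
  [[0.02, 0.18, 0, 0, 4], [0.01, 0.07, 0, 0, 4], [0, 0.0, -0.2, 0, 4], [0, 0, -0.2, 0, 4], [0, 0, 0, 0, 4]],
])

```text
clock: 22.3
tool_pos: [0.5512, 0.0234, 0.162]
orientation: [179.9, -0.2, -96.4]
force: [0.0, -8.0, -1.1]
opening: 0.0498
gripper_force: 30.0
```

```bash
python3 - <<'E'
from h import *
d=viewer.snapshot("wrist")[1];prof(d);face(d)
E
```

```text
[0.1 5.5] 0.16197367257591144 [(-32.8, 92), (-25.7, 91), (-19.1, 93), (-16.2, 107), (-15.4, 126), (-15.4, 144), (-15.4, 158), (-14.8, 170), (-14.5, 181), (-14.7, 191), (-14.4, 199), (-14.0, 206), (-32.0, 243), (-30.9, 246), (-28.0, 246), (-8.2, 222), (-4.4, 222), (0.3, 221)]
t 22.35 tool x,y,z [0.1 5.5] 162.0 face n 6885 bottom y c -0.14 tilt 0.0202 x [-27.   24.4] zmin 0.1004 F [ 0.4 -7.2 -1.1] M [-3.04 -0.07  0.05]
yaw err -0.009
```

Emit:
step_arm([
  [[0.01, 0.05, -0.1, 0, 4], [0, 0, -0.15, 0, 4], [0, 0, -0.15, 0, 4], [0, 0, 0, 0, 4]],
])

```text
clock: 22.75
tool_pos: [0.5512, 0.0235, 0.1581]
orientation: [179.9, -0.2, -96.4]
force: [0.4, -10.1, 0.7]
opening: 0.0497
gripper_force: 30.0
```

```bash
python3 - <<'E'
from h import *
d=viewer.snapshot("wrist")[1];prof(d);face(d)
E
```

```text
[0.1 5.5] 0.1581355303489485 [(-33.7, 93), (-26.7, 92), (-20.1, 93), (-16.1, 103), (-15.6, 122), (-15.2, 139), (-16.1, 156), (-15.2, 167), (-14.5, 177), (-14.5, 187), (-14.6, 196), (-14.6, 203), (-32.3, 240), (-30.2, 241), (-28.1, 242), (-7.8, 218), (-4.2, 218), (-0.5, 218)]
t 22.8 tool x,y,z [0.1 5.5] 158.1 face n 6781 bottom y c -0.15 tilt 0.0212 x [-27.   24.4] zmin 0.1 F [-1.  -9.2 -0. ] M [-3.72  0.06  0.03]
yaw err -0.009
```

The bottom is in the gap, about 4 mm below the short tops, with no vertical load. I'll go on down.

Emit:
step_arm([
  [[0, -0.03, -0.3, 0, 4], [0, -0.03, -0.3, 0, 4], [0, 0, -0.3, 0, 4], [0, 0, -0.3, 0, 4], [0, 0, -0.3, 0, 4], [0, 0, 0, 0, 4]],
])

```text
clock: 23.4
tool_pos: [0.5511, 0.0232, 0.1427]
orientation: [179.9, -0.2, -96.4]
force: [0.3, -8.9, -2.7]
opening: 0.05
gripper_force: 30.0
```

Emit:
step_arm([
  [[0, 0, -0.4, 0, 4], [0, 0, -0.4, 0, 4], [0, 0, -0.4, 0, 4], [0, 0, -0.4, 0, 4], [0, 0, 0, 0, 4]],
])

```text
clock: 23.9
tool_pos: [0.551, 0.0229, 0.1267]
orientation: [179.9, -0.2, -96.4]
force: [0.5, -9.8, -1.3]
opening: 0.0501
gripper_force: 30.0
```

```bash
python3 - <<'E'
from h import *
d=viewer.snapshot("wrist")[1];prof(d);face(d)
E
```

```text
Traceback (most recent call last):
  File "h.py", line 24, in prof
    q=[(round(float(y[r,285]-t[1]),1),round(float(P[r,285,2]*1000))) for r in range(180,360,10)]
                                      ~~~~~^^^^^^^^^^^^^^^^^^^^^^^^
ValueError: cannot convert float NaN to integer
```

Emit:
step_arm([
  [[0, -0.03, -0.4, 0, 4], [0, -0.02, -0.4, 0, 4], [0, 0, -0.4, 0, 4], [0, 0, -0.4, 0, 4], [0, 0, -0.4, 0, 4], [0, 0, -0.4, 0, 4], [0, 0, -0.4, 0, 4], [0, 0, 0, 0, 4]],
])

```text
clock: 24.75
tool_pos: [0.5509, 0.0224, 0.0989]
orientation: [179.9, -0.2, -96.4]
force: [-0.2, -11.4, -0.4]
opening: 0.0498
gripper_force: 30.0
```

```bash
python3 - <<'E'
from h import *
d=viewer.snapshot("wrist")[1];face(d)
P=cloud("wrist",d);x,y=sc(P);z=P[...,2]*1000
m=(abs(x)<20)&(abs(y-1)<12)&(z>100);print(m.sum(),np.percentile(z[m],[5,50,95]))
E
```

```text
t 24.8 tool x,y,z [-0.   4.4] 98.9 face n 3778 bottom y c -0.62 tilt 0.0152 x [-27.9  24.6] zmin 0.0985 F [ -0.8 -10.4  -1. ] M [-3.63 -0.1   0.02]
yaw err -0.013
8544 [107.29658801 143.45982077 159.75822415]
```

Emit:
step_arm([
  [[0, -0.05, -0.4, 0, 4], [0, -0.03, -0.4, 0, 4], [0, 0, -0.4, 0, 4], [0, 0, -0.2, 0, 4], [0, 0, 0, 0, 4]],
])

```text
clock: 25.3
tool_pos: [0.551, 0.0221, 0.0849]
orientation: [179.9, -0.1, -96.4]
force: [-1.3, -7.9, 1.7]
opening: 0.0498
gripper_force: 30.0
```

```bash
python3 - <<'E'
from h import *
d=viewer.snapshot("wrist")[1];
P=cloud("wrist",d);x,y=sc(P);z=P[...,2]*1000
m=(abs(x)<20)&(abs(y)<10)&(z>130);print(m.sum(),np.percentile(z[m],[5,50,95]),ctrl.get_obs()["tool_pos"],ctrl.get_obs()["force"])
E
```

```text
3928 [144.03446955 145.15672874 146.04325073] [0.55099243 0.02211895 0.08494541] [-1.08509649 -7.42314573  0.82874363]
```

Emit:
step_arm([
  [[0, 0, -0.1, 0, 4], [0, 0, -0.1, 0, 4], [0, 0, -0.05, 0, 4], [0, 0, 0, 0, 4]],
])

```text
clock: 25.75
tool_pos: [0.551, 0.0221, 0.0828]
orientation: [179.9, -0.1, -96.4]
force: [-2.6, -8.7, 3.9]
opening: 0.0499
gripper_force: 30.0
```

Emit:
step_arm([
  [[0, 0, -0.05, 0, 4], [0, 0, 0, 0, 4]],
])

```text
clock: 25.95
tool_pos: [0.551, 0.0221, 0.0824]
orientation: [179.9, -0.1, -96.4]
force: [-2.6, -8.6, 4.6]
opening: 0.0499
gripper_force: 30.0
```

Emit:
step_arm([
  [[0, 0, -0.04, 0, 4], [0, 0, 0, 0, 4]],
])

```text
clock: 26.15
tool_pos: [0.551, 0.0221, 0.0821]
orientation: [179.9, -0.1, -96.4]
force: [-2.7, -9.2, 4.5]
opening: 0.0498
gripper_force: 30.0
```

```bash
python3 - <<'E'
from h import *
d=viewer.snapshot("wrist")[1];
P=cloud("wrist",d);x,y=sc(P);z=P[...,2]*1000
m=(abs(x)<20)&(abs(y)<10)&(z>130);print(m.sum(),np.percentile(z[m],[5,50,95]),ctrl.get_obs()["tool_pos"],ctrl.get_obs()["force"])
E
```

```text
3798 [141.4775066  142.32301579 143.20793307] [0.55102783 0.02208455 0.08208531] [-2.29002727 -7.90822335  6.07494768]
```

Top at 142.3 mm, so it stands on the floor. I'll ease off sideways so the row closes, then release.

Emit:
step_arm([
  [[-0.01, -0.1, 0, 0, 4], [-0.01, -0.1, 0, 0, 4], [0, 0, 0, 0, 4]],
])

```text
clock: 26.5
tool_pos: [0.5511, 0.0209, 0.082]
orientation: [180.0, -0.0, -96.4]
force: [-4.3, -3.4, 5.9]
opening: 0.0498
gripper_force: 30.0
```

Emit:
step_arm([
  [[-0.01, -0.06, 0, 0, 4], [0, 0, 0, 0, 4], [0, 0, 0, 0, 7.5], [0, 0, 0, 0, 7.5], [0, 0, 0, 0, 7.5], [0, 0, 0, 0, 7.5], [0, 0, 0, 0, 7.5]],
])

```text
clock: 27.2
tool_pos: [0.5517, 0.0212, 0.0814]
orientation: [-180.0, 0.0, -96.4]
force: [0.5, 0.1, 0.2]
opening: 0.0749
gripper_force: 0.0
```

```bash
python3 - <<'E'
from h import *
d=viewer.snapshot("wrist")[1];
P=cloud("wrist",d);x,y=sc(P);z=P[...,2]*1000
m=(abs(x)<20)&(abs(y)<10)&(z>130);print(m.sum(),np.percentile(z[m],[5,50,95]))
m=(abs(x)<35)&(y<-5)&(y>-14)&(z>97)&(z<138);print("face",np.polyfit(z[m],y[m],1)@[117,1],np.polyfit(z[m],y[m],1)[0],np.percentile(x[m],[1,99]),np.polyfit(x[m],y[m],1)[0])
E
```

```text
3824 [141.28881356 142.2037545  143.09077902]
face -12.163087552430849 0.0015464301229135798 [-23.954981    24.20545617] -0.0014224237137725204
```

Released, square and centred. I'll withdraw straight up and inspect.

Emit:
step_arm([
  [[0, 0, 1, 0, 7.5], [0, 0, 3, 0, 7.5], [0, 0, 4, 0, 7.5], [0, 0, 4, 0, 7.5], [0, 0, 4, 0, 7.5], [0, -4, 0, 0, 7.5], [0, -4, 0, 0, 7.5], [0, -2, 0, 0, 7.5], [0, 0, 0, 0, 7.5]],
])

```text
clock: 28.15
tool_pos: [0.5512, -0.0811, 0.2423]
orientation: [-180.0, -0.0, -96.6]
force: [-0.4, 0.5, 0.2]
opening: 0.0751
gripper_force: 0.0
```

```bash
python3 - <<'E'
from h import *
d=viewer.snapshot("wrist")[1];p,ds=viewer.snapshot("side");pt,dt=viewer.snapshot("top")
for n,d in(("side",ds),("top",dt)):
    P=cloud(n,d);x,y=sc(P);z=P[...,2]*1000
    for lo,hi in((137,150),(88,96)):
        m=(abs(x)<26)&(y>-85)&(y<110)&(z>lo)&(z<hi)
        if n=="top" or lo>100:print(n,lo,m.sum(),np.percentile(y[m],[0.5,99.5]) if m.sum() else 0,rect(m,P) if m.sum()>9 else 0,np.percentile(z[m],[2,50,98]) if m.sum() else 0)
cv2.imwrite("pics/f.png",np.hstack([cv2.resize(p[120:260,250:390],(400,400),interpolation=cv2.INTER_CUBIC),cv2.resize(pt[130:270,180:320],(400,400),interpolation=cv2.INTER_CUBIC)]))
E
```

```text
side 137 85 [-13.56241769  -5.55583987] (85, array([549.2,   8.5]), array([ 8.1, 48.8]), 83.8) [137.19668115 140.22466786 143.42982326]
top 137 1556 [-10.18470411  84.77132679] (1556, array([555.6,  55.2]), array([95.8, 50. ]), 83.7) [140.01218569 143.28814657 147.06179204]
top 88 671 [-54.83715585  75.72330326] (671, array([552.8,  31.9]), array([139.2,  50. ]), 84.1) [89.21985735 92.94459825 95.58780919]
```

View pics/f.png

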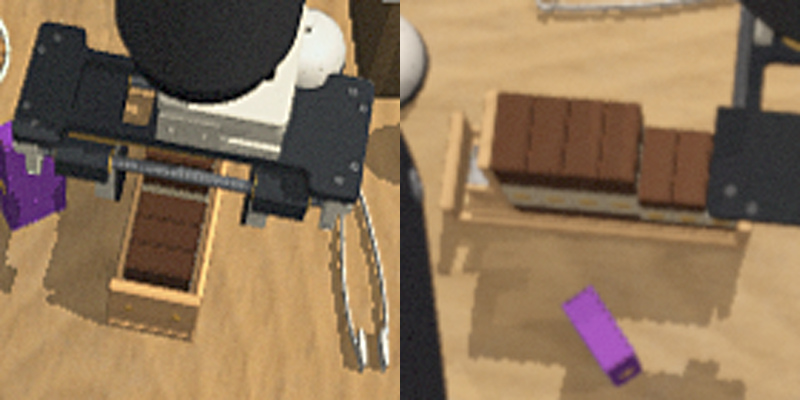

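The final crops show four tall cartons level and tight against the paddle at (570,140) in the right half, with the shorts tight behind them at (675,165). The tall block measures 95.8 mm, which is the first 74 mm plus 22 mm.

```bash
python3 -c "
from h import *
print(close_job())"
```

```text
the job is handed in; nothing more can be done
None
```

I added the new carton between short_2 and tall_0, standing on the tray floor, and the final images show all seven upright and tight. I handed the job in at about 28 s of the 58 s allowed; the hand-in call gave no verdict.

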